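# Press a gear home on a bench press

## Robot

A 7-joint arm with a two-finger parallel gripper is mounted at the origin on a cart in front of the work surface, level with it; the furniture and walls round the work are solid. World frame = base frame: x ahead of the robot, y to its left, z up, the work surface at z = 0. Lengths are in m, angles in rad, forces in N, time in s.
With the tool pointing down it reaches from about 0.4 to 0.875 m from the base axis. Payload 19.3 kg.
Tool frame: the origin (TCP) lies midway between the tips of the shut fingers; the grasp point (between the pads) lies 19 mm behind it (tcp_to_grasp is the z of the grasp point in the tool frame, in m); z points along the fingers, y is the line along which they close (so a half turn about z gives the same grasp; the last joint's range is limited). The gripper opens to 85 mm and grips with 20 to 120 N. Pads are 22 mm wide; open, the fingers measure 114 mm over their backs; the gripper's body (76 mm by 85 mm) begins 54 mm behind the grasp point. The pads swing forward as they close: fully open they stand 13 mm farther back than shut.
Start: joints at [-1.386, 0.521, -0.036, 1.599, 0.021, 1.021, -0.113], TCP at [0.158, 0.605, 0.231] pointing down, gripper open.
Joint ranges: [-2.91, 2.91], [-0.3, 2.13], [-1.5, 1.42], [0.17, 2.43], [-1.26, 4.41], [0.16, 1.93], [-2.52, 2.52]. Speed limits (rad/s): [1.89, 1.89, 2.39, 2.39, 3.01, 3.01, 3.01].

## Interface

Orientations are given as [roll, pitch, yaw] about the fixed x, y, z axes, in that order (R = Rz(yaw) Ry(pitch) Rx(roll)).
In Python, from workcell import * gives the robot as it stands.
- The arm moves only by the tool send_rows, never from a script. Its argument "increments" is a list of rows, each a list of 3 entries, a list of its own where there are three numbers: the shift along the tool's x, y, z in mm, then the turn, a rotation vector about the tool's x, y, z in degrees, then the gripper's target within -1 to 1 (fully open at 1, half-way at 0, shut at -1). In form: [[[x, y, z], [wx, wy, wz], grip], ...]. A call has 1 to 10 rows; each row is the pose to reach, as a shift and turn from the pose commanded when the call began, along the tool's axes at that moment; what a row does not reach only later rows make up. A row lasts 1/10 s, in which the tool goes at most 50 mm and 8.59 degrees, less where a joint would pass 70% of its speed; a pose out of reach is approached as far as the arm can. A call with a gripper value outside its range is refused whole. The fingers move at their own pace and stop on an object; "newtons" is the grip in N (left out, the last holds). Time passes only in rows, so rows that repeat a pose let the fingers close. It gives the time, the measured TCP pose, the force, the opening and the grip force at its end, in the units of the state.
- observe(): the state, without advancing time (a new reading comes with each control period).
- grab_frame(name): name is "scene" or "side" or "wrist"; returns the picture (480x640x3 uint8, blue, green, red); there is no depth.
- camera_params(name): a dict with "fovy" (degrees; the focal length in pixels is half the picture's height over the tangent of half this angle, whatever the lens; pixels are square), "cx", "cy" (the principal point, pixels), "extrinsics" (4x4, takes a point from world to camera coordinates). Camera axes: x right, y down, z forward; pixel columns grow to the right and rows downward; lengths in m; the calibration is good to about 2 mm. A picture is of the moment at which its call begins: read the wrist's pose just before it. camera_params takes no time and is no camera call; for the wrist camera it gives the pose at the moment of the call.
- job_done(): hands the job in; it is judged then, once.
The state is a dict: "clock": time; "qpos": joint angles; "qd": joint speeds; "joint_efforts": joint torques, N m; "position": TCP position; "tool_rot": TCP orientation; "force": force on the tool from outside, world axes, zero at the start; "moment": the same for the moment, N m; "grip_width": finger opening in m; "finger_force": force on a finger pad.
Only numpy, scipy, OpenCV 4.12 (cv2) and the standard library are available. Lean on these libraries where they do the work, as an engineer would, in place of code of your own. Each camera call takes 0.05 s, during which the arm holds its last target. There are 200 camera calls.

## Task

A gear is waiting in the little bench press to be pushed home on its shaft, but a bottle still stands in the lever's way: first stand that bottle upright on the cloth at least a hand's width (10 cm) away from where it stands, clear of the lever's path, leaving the other things where they are. Then flip the safety catch on the press's left side fully back, away from you. Last, pull the lever towards you and down until the gear sits fully home on its support, and finish still holding the lever down with the ram pressing firmly on the gear, so that the glue in the bore can grip.

Things in the scene. Friction and masses are not known exactly. Their poses are not given: they have to be found in the camera images.
- press: small grey rack-and-pinion bench press, fixed, base 190 x 112 x 18 mm, 181 mm high without ram and lever. Origin: on the bench directly below the lever's pinion shaft. Its z is up, its +x points from its open front to its back (away from the robot), +y to its left. In this frame the base spans x -100 to +85 mm and y +-56 mm; the head x -60 to +66, y +-28, z 99 to 181 mm; a steel disc and a round support under the ram stand at x -29, y 0, the support's top at z 50 mm.
- ram: 18 mm square steel ram with a round foot; origin at the centre of the foot's underside, 94 mm above the bench when the lever is up; the lever drives it straight down, 20 mm per rad. Its top stands 224 mm above the bench when up.
- gear: 29 mm steel gear, tight on the upright shaft under the ram; origin at the centre of its underside; its hub faces up, 9 mm above the underside; the shaft end goes into the bored ram foot. It begins 55 mm above the bench, 5 mm above the support, and is home when its underside is 50 mm above the bench (z in the press frame). The fit resists with about 18 N and the gear stays where it is pushed.
- lever (a joint): lever angle in rad: 0 up (at rest, 10 deg forward of vertical), growing as it is pulled to the robot and down. The ram meets the gear at 1.5; the gear is home at 1.75 (lever 20 deg below level); stop at 1.9. A spring drives it back up: 0.3 Nm at 0, 1.0 Nm at 1.75. Down at the tight gear it takes about 8 N at the grip, then 10 to 18 N for a firm press. Locked while the catch is closed.
- lever_grip: black cylindrical grip, 25 mm in diameter, 55 mm long, lying parallel to the press's y axis at the end of the lever, 155 mm from the pivot line, outside the press's right side; origin at its centre (y -87.5 mm in the press frame; 293 mm above the bench when up, about 86 mm when the gear is home). The 12 mm lever rod joins it at its inner end (y -46 mm). It spins freely on its pin, as the grip of a crank does.
- lever_pivot (a point): point on the lever's turning axis (the press's y axis direction), beside the grip: 140 mm above the bench, in the plane in which the grip's centre swings (x 0, y -87.5 mm in the press frame)
- under_grip (a point): point on the bench straight below where the grip ends up when the lever is down; moves with the press (x -146, y -87.5 mm in the press frame)
- catch (a joint): angle of the steel safety catch on the left side of the press in rad: 0 closed (hook over the tooth of the lock disc, lever locked), 0.75 fully back; stays where it is left by friction (about 1 N at its tab). Turns about a line parallel to the press's y axis.
- catch_tab (a point): centre of the catch's thumb tab, a block 12 mm (fore and aft) x 26 mm (sideways) x 34 mm high; at the start 205 mm above the bench, 46 mm left of the press's middle and 46 mm behind the shaft. It swings back and down about catch_pivot at a radius of 121 mm.
- catch_pivot (a point): point on the catch's turning axis, 85 mm above the bench, in the plane in which the tab's centre swings (x +30, y +46 mm in the press frame)
- glue_bottle: white glue bottle, 28 mm in diameter up to 56 mm, then a narrower neck and red-tipped nozzle, 99 mm high; origin at the centre of its underside. Either this or oil_bottle stands under the lever's way, the other stands to the left of the press.
- oil_bottle: white dropper bottle, 33 mm in diameter, 113 mm high with its ribbed conical cap; origin at the centre of its underside
- spool: spool of solder wire, 59 mm in diameter, 20 mm high, lying flat to the right of the press; leave it where it is; origin at the centre of its underside
- loose_gear: loose 30 mm gear, 10 mm high, lying flat to the left of the press; leave it where it is; origin at the centre of its underside
There are look-alikes about, which are no part of the job. Leave any green look-alike of the glue_bottle alone.

How it is judged:
By the outcome, as a careful person would: the job done as asked, in the order asked, and still so for the second after the job is handed in, while the arm keeps its last pose, push and grip.
It also fails if it takes over 70 s, if anything falls off the work surface, if the arm or the gripper's body presses on something with over 40 N, if the wrist force passes 120 N, or if a joint passes its speed limit or range.

## Working session

There is one attempt and no reset: what is moved stays moved. The work goes in short steps, Python scripts to look and compute and a tool call to move; the robot and the scene stay as the last step left them, time stands still between calls to the robot, and variables do not carry over. Pictures are saved under pics/ and viewed, at most 11 in all, crops included, and the job is handed in when it is done.

Besides the shell and the picture viewer there is one more tool, called after "Call:" as name([rows], argument=value, ...), one row to a line, values as JSON. send_rows: Moves the arm, as the interface text tells. Its arguments: {"type":"object","properties":{"increments":{"type":"array"},"newtons":{"type":"number"}},"required":["increments"]}

```bash
mkdir -p pics; ls
python3 - <<'E'
from workcell import *
import cv2,numpy as np
s=observe();print({k:np.round(v,3).tolist() for k,v in s.items()})
for n in("scene","side"):
    cv2.imwrite(f"pics/{n}0.png",grab_frame(n));c=camera_params(n);print(n,c["fovy"],c["cx"],c["cy"],np.round(c["extrinsics"],4).tolist())
E
```

```text
pics
{'clock': 0.0, 'qpos': [-1.386, 0.522, -0.036, 1.6, 0.021, 1.021, -0.113], 'qd': [0.002, -0.001, 0.0, 0.001, -0.001, 0.001, -0.0], 'joint_efforts': [-0.0, -92.71, 1.98, -36.995, 0.018, 0.008, -0.0], 'position': [0.157, 0.605, 0.231], 'tool_rot': [-3.141, 0.0, 2.887], 'force': [0.569, 0.3, 0.191], 'moment': [0.041, -0.036, -0.056], 'finger_force': 0.0, 'grip_width': 0.085}
scene 45.55165174543356 318.25113654708485 245.16877127097368 [[0.6083, -0.7935, -0.0188, -0.3245], [-0.5278, -0.3867, -0.7563, 0.4058], [0.5928, 0.47, -0.654, 0.8041], [0.0, 0.0, 0.0, 1.0]]
side 54.344665128396706 323.52542050616506 238.35937915956688 [[-0.8948, 0.4465, -0.0063, 0.4742], [0.3895, 0.7735, -0.5, -0.0933], [-0.2183, -0.4498, -0.866, 1.1496], [0.0, 0.0, 0.0, 1.0]]
```

View pics/scene0.png

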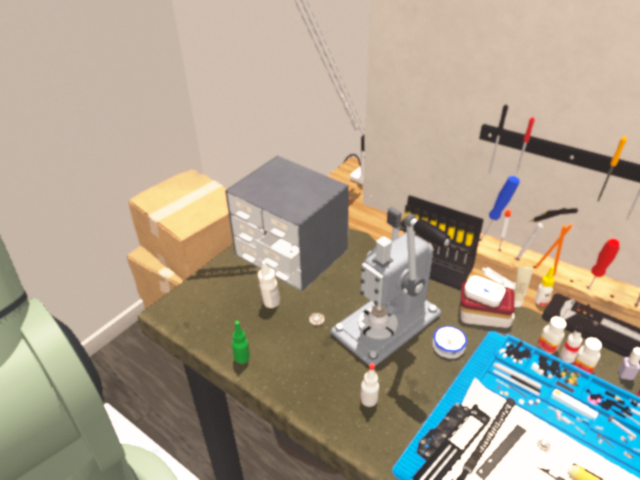

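View pics/side0.png

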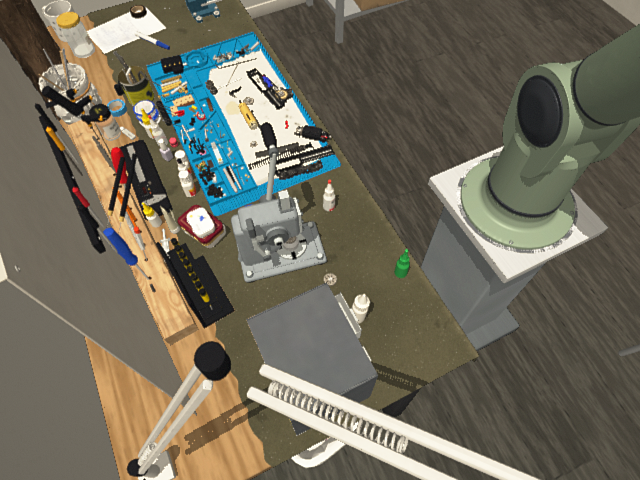

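Scene view: glue bottle with a red nozzle at (370,388), oil bottle with a ribbed cap at (269,288), green look-alike at (240,345), loose gear (317,319), spool (450,342) and press base from about (335,325) to (440,312). In the side view, glue is at (329,197), oil at (360,308), green at (402,265) and the press grip at about (267,133). White bottles at (555,330) and (590,350) belong to the background clutter. The bottle in the lever's way should be the glue bottle, so I'll check it in a close crop and measure.

```bash
cat > h.py <<'E'
from workcell import *
import cv2,numpy as np
from scipy.spatial.transform import Rotation as R
def cam(n):
    c=camera_params(n);f=240/np.tan(np.radians(c["fovy"])/2)
    return np.array([[f,0,c["cx"]],[0,f,c["cy"]],[0,0,1]]),np.array(c["extrinsics"])
def ray(n,px,C=None):
    K,E=C or cam(n);d=E[:3,:3].T@np.linalg.solve(K,[*px,1.]);return -E[:3,:3].T@E[:3,3],d
def onz(n,px,z,C=None):
    o,d=ray(n,px,C);return o+d*(z-o[2])/d[2]
def tri(a,b,na="scene",nb="side"):
    P=[cam(n)[0]@cam(n)[1][:3] for n in(na,nb)]
    X=cv2.triangulatePoints(P[0],P[1],np.array(a,float),np.array(b,float));return X[:3,0]/X[3,0]
def proj(n,X,C=None):
    K,E=C or cam(n);p=K@(E[:3,:3]@np.array(X)+E[:3,3]);return p[:2]/p[2]
E
python3 - <<'E'
from h import *
r=lambda v:np.round(v,3)
for k,a,b in[("glue top",(373,367),(330,181)),("oil top",(266,266),(365,294)),("green",(238,322),(405,250)),("grip",(430,231),(267,133))]:
    print(k,r(tri(a,b)))
for k,a,b in[("glue",(370,402),(329,210)),("oil",(271,303),(358,320)),("lgear",(317,319),(330,279)),("spool",(450,345),None),("green",(241,360),(401,275))]:
    print(k,r(onz("scene",a,0)),b and r(onz("side",b,0)))
a=cv2.resize(cv2.imread("pics/scene0.png")[200:420,310:500],None,fx=2.7,fy=2.7,interpolation=2)
b=cv2.resize(cv2.imread("pics/side0.png")[120:290,220:345],None,fx=2.2,fy=3.49/1,interpolation=2) if 0 else cv2.resize(cv2.imread("pics/side0.png")[110:290,220:345],None,fx=2.3,fy=2.3,interpolation=2)
H=max(a.shape[0],b.shape[0]);im=np.zeros((H,a.shape[1]+b.shape[1],3),np.uint8);im[:a.shape[0],:a.shape[1]]=a;im[:b.shape[0],a.shape[1]:]=b
print(a.shape,b.shape);cv2.imwrite("pics/c1.png",im)
E
```

```text
glue top [ 0.416 -0.198  0.094]
oil top [0.484 0.084 0.104]
green [0.358 0.035 0.097]
grip [ 0.538 -0.21   0.297]
glue [ 0.417 -0.199  0.   ] [ 0.424 -0.182  0.   ]
oil [0.49  0.085 0.   ] [0.496 0.096 0.   ]
lgear [ 0.51  -0.015  0.   ] [ 0.506 -0.016  0.   ]
spool [ 0.605 -0.249  0.   ] None
green [0.351 0.036 0.   ] [0.359 0.046 0.   ]
(594, 513, 3) (414, 288, 3)
```

View pics/c1.png

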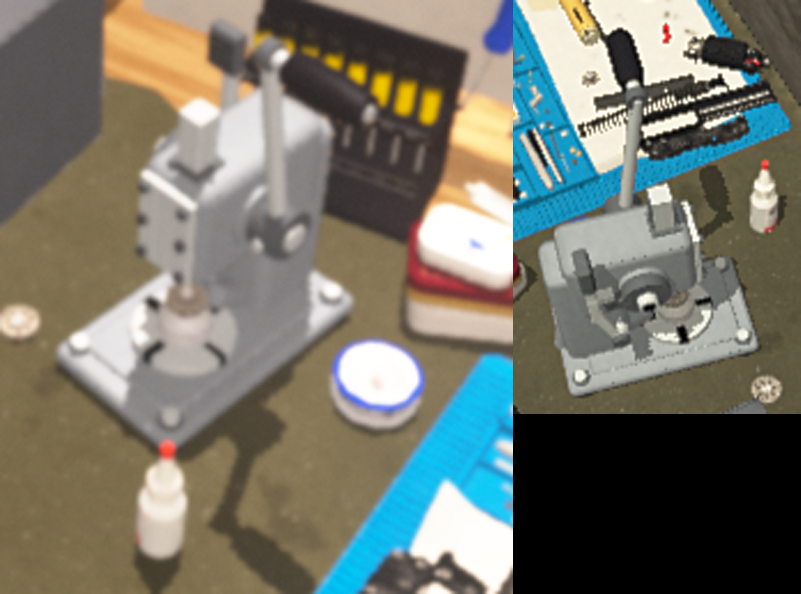

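The crop confirms the glue bottle at crop (162,510), with a red nozzle and white body, standing in front of the press. The grip is at (328,86), the ram top at (199,110) and the catch tab at (228,50). Next I'll fit the press pose from these known points.

```bash
cat >> h.py <<'E'
def fitpress():
    from scipy.optimize import least_squares
    A=lambda p:(p[0]/2.7+310,p[1]/2.7+200)
    B=lambda p:((p[0]-513)/2.3+220,p[1]/2.3+110)
    obs=[("scene",A((199,108)),(-29,0,224)),("side",B((663,192)),(-29,0,224)),("scene",A((228,48)),(46,46,205)),("side",B((583,268)),(46,46,205)),
     ("scene",A((328,86)),(-27,-87.5,293)),("side",B((626,60)),(-27,-87.5,293))]
    def W(p,X):
        c,s=np.cos(p[2]),np.sin(p[2]);X=np.array(X)/1000;return np.array([p[0]+c*X[0]-s*X[1],p[1]+s*X[0]+c*X[1],X[2]])
    C={n:cam(n) for n in("scene","side")}
    f=lambda p:np.concatenate([proj(n,W(p,X),C[n])-np.array(u) for n,u,X in obs])
    s=least_squares(f,[.56,-.13,0]);return s.x,f(s.x),W
E
python3 - <<'E'
from h import *
p,r,W=fitpress();print(np.round(p,4),np.round(r,1))
for n,X in dict(grip=(-27,-87.5,293),under=(-146,-87.5,0),tab=(46,46,205),cpiv=(30,46,85),lpiv=(0,-87.5,140),c1=(-100,56,0),c2=(-100,-56,0),c3=(85,-56,0)).items():
    w=W(p,X);print(n,np.round(w,3),np.round(proj("scene",w)),np.round(proj("side",w)))
# bottles by mask
a=cv2.imread("pics/scene0.png");
for nm,(x0,y0,x1,y1) in dict(glue=(350,360,390,412),oil=(252,262,288,312)).items():
    h=cv2.cvtColor(a[y0:y1,x0:x1],cv2.COLOR_BGR2HSV);m=((h[...,1]<70)&(h[...,2]>120)).astype(np.uint8)
    ys,xs=np.nonzero(m);print(nm,xs.min()+x0,xs.max()+x0,ys.min()+y0,ys.max()+y0)
a=cv2.imread("pics/side0.png")
x0,y0,x1,y1=318,175,342,216
h=cv2.cvtColor(a[y0:y1,x0:x1],cv2.COLOR_BGR2HSV);m=((h[...,1]<70)&(h[...,2]>120));ys,xs=np.nonzero(m);print(xs.min()+x0,xs.max()+x0,ys.min()+y0,ys.max()+y0)
for X in((.417,-.19,0),(.417,-.195,0.028)):print(proj("scene",X),proj("side",X))
E
```

```text
[ 0.581  -0.1296 -0.1982] [-0.2  0.7 -2.1 -0.2 -0.8 -0.1 -0.1  0.8 -0.9  0.9 -0.3 -1.1]
grip [ 0.537 -0.21   0.293] [431. 233.] [269. 135.]
under [ 0.421 -0.187  0.   ] [365. 397.] [329. 208.]
tab [ 0.635 -0.094  0.205] [394. 218.] [250. 227.]
cpiv [ 0.619 -0.09   0.085] [383. 272.] [266. 255.]
lpiv [ 0.564 -0.215  0.14 ] [431. 297.] [264. 187.]
c1 [ 0.494 -0.055  0.   ] [329. 334.] [327. 263.]
c2 [ 0.472 -0.165  0.   ] [371. 370.] [315. 223.]
c3 [ 0.653 -0.201  0.   ] [439. 318.] [238. 241.]
glue 360 381 360 406
oil 252 287 262 308
323 334 184 211
[365.77130384 399.19646087] [330.17469889 206.55702738]
[368.90402761 390.89242899] [329.30085458 198.48881695]
```

Run:
```python
from h import *
r=lambda v:np.round(v,3)
print("cab FR top",r(tri((296,227),(322,287))),"FL",r(tri((229,187),(375,373))))
print("tray edge",r(onz("scene",(402,468),0.01)),r(onz("scene",(440,415),0.01)),r(onz("scene",(490,335),0.01)))
print("table front edge",r(onz("scene",(370,455),0)),r(onz("scene",(145,318),0)))
print("glue body",r(tri((370.3,391),(328.5,199))), "oil",r(tri((270,293),(359,313))))
s=observe();T=R.from_euler('xyz',s["tool_rot"])
for w in[(.36,.35,.26),(.42,.1,.26),(.40,-.19,.26)]: print(w,np.round(T.inv().apply(np.array(w)-s["position"])*1000))
```

```text
cab FR top [0.557 0.062 0.161] FL [0.557 0.239 0.177]
tray edge [ 0.344 -0.304  0.01 ] [ 0.458 -0.306  0.01 ] [ 0.661 -0.299  0.01 ]
table front edge [ 0.337 -0.251  0.   ] [0.314 0.256 0.   ]
glue body [ 0.419 -0.196  0.026] oil [0.493 0.089 0.023]
(0.36, 0.35, 0.26) [-260. -195.  -29.]
(0.42, 0.1, 0.26) [-381. -422.  -29.]
(0.4, -0.19, 0.26) [-435. -708.  -28.]
```

Call:
send_rows([
  [[-130,-98,-29],[0,0,0],1],
  [[-260,-195,-29],[0,0,0],1],
  [[-260,-195,-29],[0,0,0],1],
  [[-260,-195,-29],[0,0,0],1],
  [[-260,-195,-29],[0,0,0],1],
  [[-260,-195,-29],[0,0,0],1],
  [[-260,-195,-29],[0,0,0],1],
  [[-381,-422,-29],[0,0,0],1],
  [[-381,-422,-29],[0,0,0],1],
  [[-381,-422,-29],[0,0,0],1],
])

```text
clock: 1.1
position: [0.3949, 0.2027, 0.2602]
tool_rot: [-3.141, -0.0, 2.887]
force: [0.3, -0.4, -0.5]
grip_width: 0.0854
finger_force: 0.0
```

Call:
send_rows([
  [[-100,-370,0],[0,0,0],1],
  [[-100,-370,0],[0,0,0],1],
  [[-100,-370,0],[0,0,0],1],
  [[-100,-370,0],[0,0,0],1],
  [[-100,-370,0],[0,0,0],1],
  [[-100,-370,0],[0,0,0],1],
  [[-100,-370,0],[0,0,0],1],
  [[-100,-370,0],[0,0,0],1],
  [[-100,-370,0],[0,0,0],1],
  [[-100,-370,0],[0,0,0],1],
])

```text
clock: 2.1
position: [0.3981, -0.1788, 0.2601]
tool_rot: [-3.141, -0.001, 2.885]
force: [0.1, 0.9, -1.5]
grip_width: 0.0855
finger_force: 0.0
```

Run:
```python
from h import *
s=observe();print({k:np.round(s[k],3).tolist() for k in("clock","qpos","position","tool_rot")})
C=cam("wrist");im=grab_frame("wrist");cv2.imwrite("pics/w1.png",im)
np.savez("w1.npz",K=C[0],E=C[1])
print(proj("wrist",(.419,-.193,.0),C),proj("wrist",(.419,-.193,.056),C))
```

```text
{'clock': 2.1, 'qpos': [-0.09, 0.194, 0.438, 2.05, -0.103, 0.919, 1.718], 'position': [0.398, -0.179, 0.26], 'tool_rot': [-3.141, -0.001, 2.885]}
[308.26565111 212.10121808] [307.16222996 227.58174801]
```

View pics/w1.png

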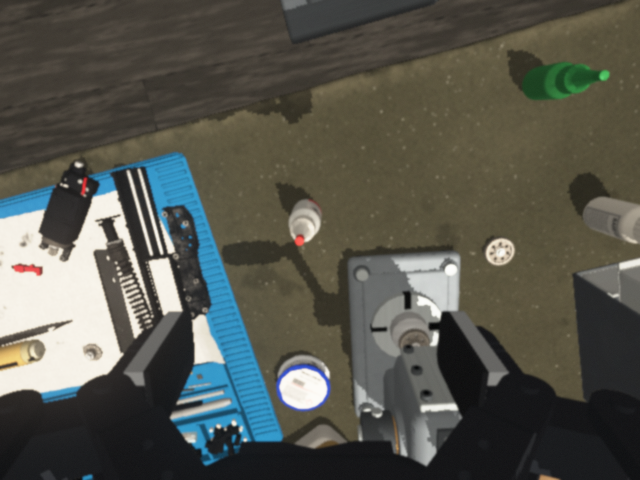

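The wrist view shows the glue bottle with its shoulder at about (305,218) and nozzle at (300,240). The press base's front corners are at (349,256) and (459,252), the loose gear is at (500,250), and the green bottle at (560,80).

Run:
```python
from h import *
d=np.load("w1.npz");C=(d["K"],d["E"]);a=cv2.imread("pics/w1.png");r=lambda v:np.round(v,4)
h=cv2.cvtColor(a[185:260,270:340],cv2.COLOR_BGR2HSV)
m=((h[...,2]>110)&(h[...,1]<70)).astype(np.uint8);ys,xs=np.nonzero(m);print("white",xs.min()+270,xs.max()+270,ys.min()+185,ys.max()+185)
red=((h[...,1]>150)&((h[...,0]<8)|(h[...,0]>172))&(h[...,2]>100));ys,xs=np.nonzero(red&(np.arange(75)[:,None]>45));print("red tip",xs.mean()+270,ys.mean()+185,r(onz("wrist",(xs.mean()+270,ys.mean()+185),.094,C)))
for X in((.419,-.193),(.419,-.196),(.424,-.19)):print(X,[r(proj("wrist",(*X,z),C)).tolist() for z in(0,.056,.094)])
p,_,W=fitpress()
for c in((-100,56,18),(-100,-56,18)):print(r(proj("wrist",W(p,c),C)),)
print(r(onz("wrist",(349,256),.018,C)),r(onz("wrist",(459,252),.018,C)), r(W(p,(-100,-56,18))),r(W(p,(-100,56,18))))
print("lgear",r(onz("wrist",(500,250),.005,C)))
```

```text
white 288 324 200 252
red tip 298.7260273972603 240.3835616438356 [ 0.417  -0.1985  0.094 ]
(0.419, -0.193) [[308.2657, 212.1012], [307.1622, 227.5817], [306.207, 240.9826]]
(0.419, -0.196) [[305.3505, 212.8463], [303.8172, 228.4272], [302.4901, 241.9129]]
(0.424, -0.19) [[312.473, 216.0795], [311.993, 232.0947], [311.5777, 245.9475]]
[463.9765 253.7386]
[349.57   260.0009]
[ 0.4677 -0.1644  0.018 ] [ 0.4909 -0.0594  0.018 ] [ 0.4719 -0.1648  0.018 ] [ 0.4939 -0.055   0.018 ]
lgear [ 0.5049 -0.0157  0.005 ]
```

Call:
send_rows([
  [[-23,-13,30],[0,0,0],1],
  [[-23,-13,70],[0,0,0],1],
  [[-23,-13,100],[0,0,0],1],
  [[-23,-13,110],[0,0,0],1],
  [[-23,-13,110],[0,0,0],1],
])

```text
clock: 2.65
position: [0.4171, -0.196, 0.1498]
tool_rot: [3.141, -0.002, 2.888]
force: [0.3, 0.1, 1.0]
grip_width: 0.0855
finger_force: 0.0
```

Call:
send_rows([
  [[0,-1,40],[0,0,0],1],
  [[0,-1,80],[0,0,0],1],
  [[0,-1,110],[0,0,0],1],
  [[0,-1,119],[0,0,0],1],
  [[0,-1,119],[0,0,0],1],
  [[0,-1,119],[0,0,0],-0.5],
  [[0,-1,119],[0,0,0],-0.5],
  [[0,-1,119],[0,0,0],-1],
  [[0,-1,119],[0,0,0],-1],
  [[0,-1,119],[0,0,0],-1],
], newtons=30)

```text
clock: 3.65
position: [0.4177, -0.1979, 0.0319]
tool_rot: [3.141, 0.001, 2.887]
force: [-0.2, 1.6, 10.1]
grip_width: 0.0269
finger_force: 28.7
```

Call:
send_rows([
  [[0,0,-15],[0,0,0],-1],
  [[0,0,-35],[0,0,0],-1],
  [[0,0,-50],[0,0,0],-1],
  [[8,37,-50],[0,0,0],-1],
  [[16,74,-50],[0,0,0],-1],
  [[24,110,-50],[0,0,0],-1],
  [[30,137,-50],[0,0,0],-1],
  [[32,147,-50],[0,0,0],-1],
  [[32,147,-50],[0,0,0],-1],
  [[32,147,-50],[0,0,0],-1],
])

```text
clock: 4.65
position: [0.4233, -0.0484, 0.0814]
tool_rot: [-3.141, 0.0, 2.886]
force: [-0.1, 0.5, -0.2]
grip_width: 0.027
finger_force: 29.4
```

Run:
```python
from h import *
s=observe();print(s["position"],s["force"],s["grip_width"])
a=grab_frame("scene")[230:430,200:430];b=grab_frame("side")[150:330,270:450]
cv2.imwrite("pics/c2.png",np.hstack([cv2.resize(a,(460,400),interpolation=2),cv2.resize(b,(340,400))]))
```

```text
[ 0.42329967 -0.04835118  0.08143604] [-0.07861387  0.54582184 -0.17047109] 0.02699024735381815
```

View pics/c2.png

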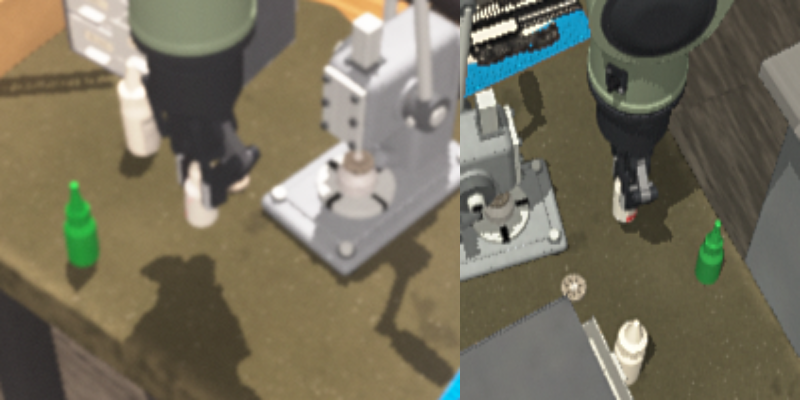

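The bottle hangs upright in the fingers at crop (200,205), clear of the green one at (82,235). I'll lower it now.

Call:
send_rows([
  [[0,0,15],[0,0,0],-1],
  [[0,0,32],[0,0,0],-1],
  [[0,0,44],[0,0,0],-1],
  [[0,0,48],[0,0,0],-1],
  [[0,0,49.5],[0,0,0],-1],
  [[0,0,49.5],[0,0,0],-1],
  [[0,0,49.5],[0,0,0],-1],
])

```text
clock: 5.45
position: [0.4234, -0.0481, 0.0322]
tool_rot: [3.142, 0.001, 2.886]
force: [0.8, 0.6, -0.4]
grip_width: 0.0266
finger_force: 29.4
```

Call:
send_rows([
  [[0,0,0.7],[0,0,0],-1],
  [[0,0,1.4],[0,0,0],-1],
  [[0,0,1.4],[0,0,0],-1],
])

```text
clock: 5.75
position: [0.4243, -0.0474, 0.0312]
tool_rot: [3.141, 0.002, 2.887]
force: [0.5, 3.8, 18.4]
grip_width: 0.0266
finger_force: 29.4
```

Call:
send_rows([
  [[0,0,-0.6],[0,0,0],-1],
  [[0,0,-0.6],[0,0,0],-0.2],
  [[0,0,-0.6],[0,0,0],0.2],
  [[0,0,-0.6],[0,0,0],1],
  [[0,0,-0.6],[0,0,0],1],
  [[0,0,-0.6],[0,0,0],1],
  [[0,0,-30],[0,0,0],1],
  [[0,0,-75],[0,0,0],1],
  [[0,0,-120],[0,0,0],1],
  [[0,0,-150],[0,0,0],1],
])

```text
clock: 6.75
position: [0.4234, -0.0478, 0.1828]
tool_rot: [3.141, 0.001, 2.886]
force: [0.0, 0.9, -0.1]
grip_width: 0.0857
finger_force: 0.0
```

Run:
```python
from h import *
s=observe();print(s["position"],s["tool_rot"],s["clock"])
a=grab_frame("scene")[230:430,200:430];b=grab_frame("side")[110:290,220:400]
cv2.imwrite("pics/c3.png",np.hstack([cv2.resize(a,(460,400),interpolation=2),cv2.resize(b,(340,400))]))
p,_,W=fitpress();th=p[2]
for n,X in dict(tab=(46,46,205),abovetab=(38,46,260)).items():print(n,W(p,X))
```

```text
[ 0.42335459 -0.04783756  0.18282808] [3.14109753e+00 1.35041636e-03 2.88625320e+00] 6.75
tab [ 0.63511401 -0.09355375  0.205     ]
abovetab [ 0.62727068 -0.09197825  0.26      ]
```

View pics/c3.png

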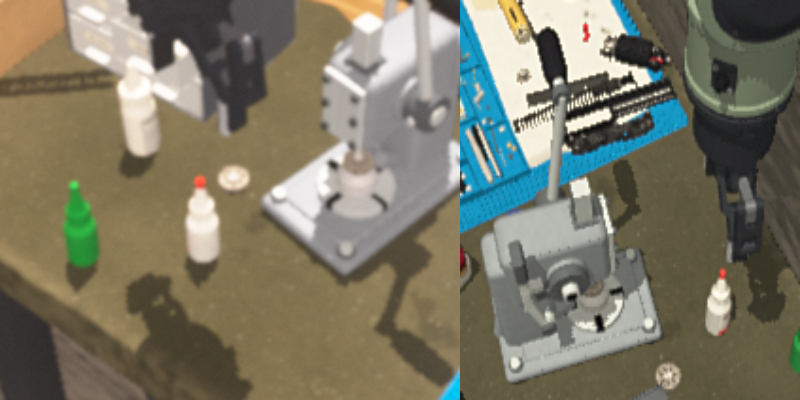

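The bottle stands upright and alone at scene crop (203,230), with green and oil untouched. Next is the catch: I'll push the tab backwards along its arc with the fingers shut.

Run:
```python
from h import *
p,_,W=fitpress();r=lambda v:np.round(v,3)
print("rack",r(tri((440,240),(195,285))),r(tri((478,240),(158,235))), r(tri((405,200),(232,312))))
s=observe();pos=np.array([.4234,-.0478,.1828]);T=R.from_euler('xyz',s["tool_rot"])
d=lambda w:np.round(T.inv().apply(w-pos)*1000,1)
print("pre",W(p,(10,47,205)),d(W(p,(10,47,320))),d(W(p,(10,47,203))))
T2=R.from_euler('xyz',[np.pi,0,2.943-.015])
prev=W(p,(10,47,203))
for ph in(0,.15,.3,.45,.6,.7,.75,.8):
    c,sn=np.cos(ph),np.sin(ph);X=W(p,(30+10*c+120*sn-11,47,85-10*sn+120*c-2));print(ph,r(X),np.round(T2.inv().apply(X-prev)*1000,1))
```

```text
rack [ 0.784 -0.116  0.059] [ 0.794 -0.206  0.109] [ 0.755 -0.021  0.13 ]
pre [ 0.60001597 -0.08548358  0.205     ] [-181.1    8.4 -136.3] [-180.5    8.1  -19.3]
0 [ 0.619 -0.089  0.203] [-19.    0.3   0. ]
0.15 [ 0.636 -0.093  0.2  ] [-36.8   0.6   2.8]
0.3 [ 0.653 -0.096  0.195] [-54.    0.8   8.3]
0.45 [ 0.669 -0.099  0.187] [-70.2   1.1  16.3]
0.6 [ 0.683 -0.102  0.176] [-85.    1.3  26.6]
0.7 [ 0.692 -0.104  0.168] [-93.9   1.4  34.7]
0.75 [ 0.696 -0.105  0.164] [-98.1   1.5  39. ]
0.8 [ 0.7   -0.106  0.159] [-102.     1.6   43.6]
```

Call:
send_rows([
  [[0,0,-45],[0,0,0],-1],
  [[0,0,-90],[0,0,0],-1],
  [[-10,0,-130],[0,0,-1],-1],
  [[-55,2,-136],[0,0,-2.5],-1],
  [[-100,4,-136],[0,0,-2.5],-1],
  [[-145,6,-136],[0,0,-2.5],-1],
  [[-175,8,-136],[0,0,-2.5],-1],
  [[-181,8,-136],[0,0,-2.5],-1],
  [[-181,8,-136],[0,0,-2.5],-1],
  [[-181,8,-136],[0,0,-2.5],-1],
])

```text
clock: 7.85
position: [0.5996, -0.0855, 0.316]
tool_rot: [-3.142, -0.001, 2.93]
force: [0.7, -0.0, 0.4]
grip_width: 0.0
finger_force: 0.0
```

Run:
```python
from h import *
s=observe();print(s["position"],s["tool_rot"],s["grip_width"])
C=cam("wrist");p,_,W=fitpress();im=grab_frame("wrist")
for X in((46,46,222),(40,46,222),(40,33,222),(40,59,222)):print(X,proj("wrist",W(p,X),C))
cv2.imwrite("pics/w2.png",im)
```

```text
[ 0.59956605 -0.08551421  0.31603908] [-3.14159000e+00 -8.87279801e-04  2.93006082e+00] 2.902517148537104e-05
(46, 46, 222) [316.70634876 295.68805479]
(40, 46, 222) [316.58131833 286.83075058]
(40, 33, 222) [295.584416   287.09327584]
(40, 59, 222) [337.58725399 286.56811238]
```

View pics/w2.png

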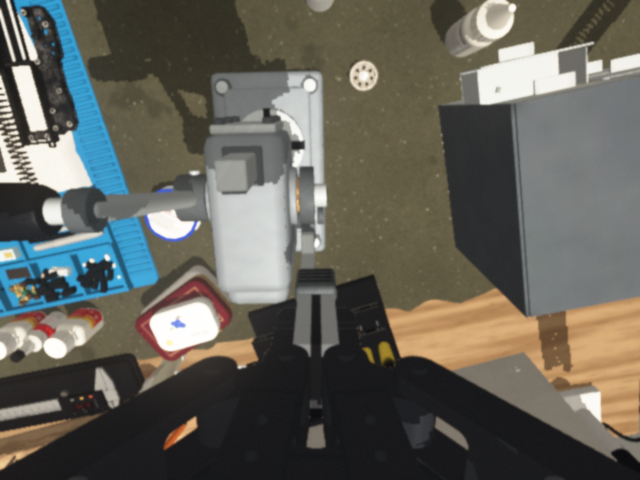

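Run:
```python
from h import *
s=observe();C=cam("wrist");p,_,W=fitpress();T=R.from_euler('xyz',s["tool_rot"]);P=s["position"]
for t in((0,0,0),(-.011,.015,0),(-.011,-.015,0),(.011,.015,0),(.011,-.015,0)):print("tip",t,np.round(proj("wrist",P+T.apply(t),C)))
for X in((40,33,222),(40,59,222),(52,59,222),(40,46,188),(-29,0,224),(-38,9,224),(-100,56,18),(-100,-56,18)):print(X,np.round(proj("wrist",W(p,X),C)))
im=cv2.imread("pics/w2.png")[225:345,260:380];cv2.imwrite("pics/c4.png",cv2.resize(im,None,fx=5,fy=5,interpolation=2))
```

```text
tip (0, 0, 0) [318. 314.]
tip (-0.011, 0.015, 0) [357. 340.]
tip (-0.011, -0.015, 0) [280. 340.]
tip (0.011, 0.015, 0) [358. 288.]
tip (0.011, -0.015, 0) [278. 288.]
(40, 33, 222) [295. 287.]
(40, 59, 222) [337. 286.]
(52, 59, 222) [337. 304.]
(40, 46, 188) [316. 267.]
(-29, 0, 224) [234. 177.]
(-38, 9, 224) [248. 161.]
(-100, 56, 18) [324.  71.]
(-100, -56, 18) [211.  73.]
```

View pics/c4.png

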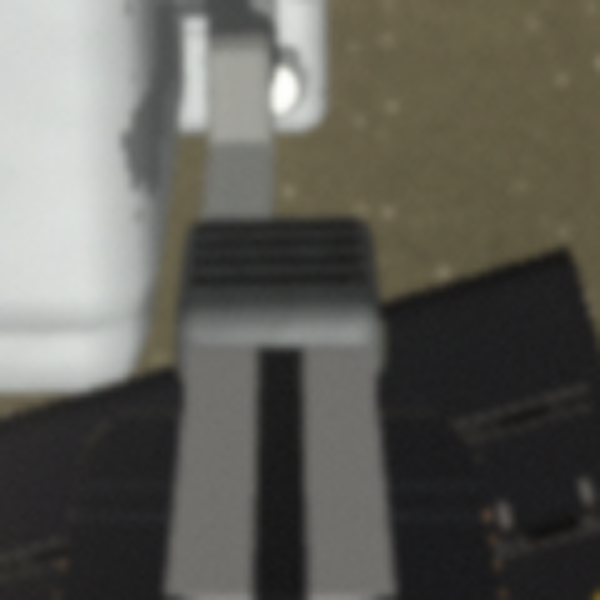

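The crop shows the ribbed tab with its front top edge at row 285, columns 297–336. That matches the predicted row 287, columns 295–337, so I'll descend in front of it.

Call:
send_rows([
  [[0,0,40],[0,0,0],-1],
  [[0,0,80],[0,0,0],-1],
  [[0,0,105],[0,0,0],-1],
  [[0,0,113],[0,0,0],-1],
  [[-5,0,113],[0,0,0],-1],
  [[-10,0,113],[0,0,0],-1],
  [[-10,0,113],[0,0,0],-1],
])

```text
clock: 8.6
position: [0.6114, -0.0878, 0.2049]
tool_rot: [3.141, 0.002, 2.93]
force: [-0.2, 0.7, -0.7]
grip_width: 0.0
finger_force: 0.0
```

Call:
send_rows([
  [[-8,0,1],[0,0,0],-1],
  [[-17,0,2],[0,0,0],-1],
  [[-25,0,4],[0,0,0],-1],
  [[-34,0,7],[0,0,0],-1],
  [[-42,0,10],[0,0,0],-1],
  [[-50,1,14],[0,0,0],-1],
  [[-58,1,18],[0,0,0],-1],
  [[-66,1,23],[0,0,0],-1],
  [[-73,1,28],[0,0,0],-1],
  [[-79,1,33],[0,0,0],-1],
])

```text
clock: 9.6
position: [0.6882, -0.1033, 0.1698]
tool_rot: [-3.142, -0.0, 2.93]
force: [0.0, 0.5, -0.2]
grip_width: -0.0
finger_force: 0.3
```

Call:
send_rows([
  [[-4,0,4],[0,0,0],-1],
  [[-8,0,8],[0,0,0],-1],
  [[-10,0,10],[0,0,0],-1],
  [[-10,0,10],[0,0,0],-1],
])

```text
clock: 10.0
position: [0.6958, -0.105, 0.1618]
tool_rot: [3.141, -0.004, 2.93]
force: [-23.0, 7.0, 28.6]
grip_width: 0.0004
finger_force: 19.1
```

Run:
```python
from h import *
s=observe();print(s["position"],s["force"],s["moment"])
p,_,W=fitpress()
c,sn=np.cos(p[2]),np.sin(p[2]);d=s["position"]-np.array([p[0],p[1],0]);print("tcp in press",c*d[0]+sn*d[1],-sn*d[0]+c*d[1],d[2])
a=grab_frame("scene")[190:290,340:460];b=grab_frame("side")[180:290,200:330]
cv2.imwrite("pics/c5.png",np.hstack([cv2.resize(a,(400,333),interpolation=2),cv2.resize(b,(400,333),interpolation=2)]))
```

```text
[ 0.69578567 -0.10502938  0.16180522] [-23.03869928   7.03896917  28.58830474] [1.43009973 5.14235009 0.02331256]
tcp in press 0.10774346039767599 0.04669762999046556 0.16180522251422796
```

View pics/c5.png

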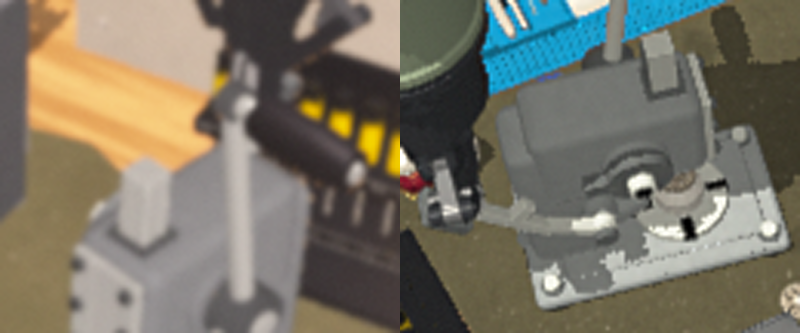

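The finger contact at 37 N, at the predicted fully-back position (press x 108, z 162), shows the catch at its stop. The side crop shows it tipped back at (520,215). Now I'll retreat and move over the lever grip, turned 90°.

Call:
send_rows([
  [[10,0,-8],[0,0,0],-1],
  [[20,0,-30],[0,0,0],-1],
  [[30,0,-75],[0,0,0],-1],
  [[40,0,-120],[0,0,0],-1],
  [[50,0,-165],[0,0,0],-1],
  [[60,0,-205],[0,0,5],-1],
  [[80,-30,-224],[0,0,13],-1],
  [[100,-65,-224],[0,0,21],-0.5],
  [[120,-100,-224],[0,0,29],0.5],
  [[137,-136,-224],[0,0,37],1],
])

```text
clock: 11.1
position: [0.5336, -0.2105, 0.3848]
tool_rot: [3.14, 0.0, 2.279]
force: [1.2, 0.6, 0.4]
grip_width: 0.0433
finger_force: 0.0
```

Call:
send_rows([
  [[0,0,0],[0,0,8],1],
  [[0,0,0],[0,0,16],1],
  [[0,0,0],[0,0,24],1],
  [[0,0,0],[0,0,32],1],
  [[0,0,0],[0,0,40],1],
  [[0,0,0],[0,0,48],1],
  [[0,0,0],[0,0,52],1],
  [[0,0,0],[0,0,52],1],
  [[0,0,0],[0,0,52],1],
])

```text
clock: 12.0
position: [0.535, -0.2095, 0.3845]
tool_rot: [3.141, 0.0, 1.38]
force: [0.0, -0.2, -0.2]
grip_width: 0.0856
finger_force: 0.0
```

Run:
```python
from h import *
s=observe();print({k:np.round(s[k],3).tolist() for k in("clock","qpos","position","tool_rot","force")})
C=cam("wrist");p,_,W=fitpress();im=grab_frame("wrist");cv2.imwrite("pics/w3.png",im);np.savez("w3.npz",K=C[0],E=C[1])
for X in((-27,-60,293),(-27,-115,293),(-39.5,-87.5,293),(-14.5,-87.5,293)):print(X,proj("wrist",W(p,X),C))
```

```text
{'clock': 12.0, 'qpos': [-0.39, 0.47, 1.007, 1.552, -0.403, 1.344, 0.469], 'position': [0.535, -0.209, 0.384], 'tool_rot': [3.141, 0.0, 1.38], 'force': [0.043, -0.188, -0.249]}
(-27, -60, 293) [320.3389198  193.45299326]
(-27, -115, 293) [319.43591174 282.25356387]
(-39.5, -87.5, 293) [298.71724861 239.18344238]
(-14.5, -87.5, 293) [341.02449226 239.45705438]
```

View pics/w3.png

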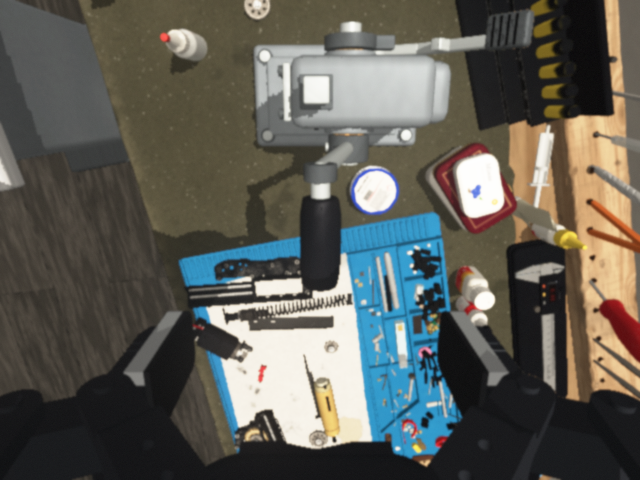

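The wrist view shows the grip spanning (302–341, 195–290), centred between the fingers, and the catch tab swung fully back at (510,30). I'll descend and close on the grip.

Call:
send_rows([
  [[0,2,40],[0,0,0],1],
  [[0,2,80],[0,0,0],1],
  [[0,2,105],[0,0,0],1],
  [[0,2,112],[0,0,0],1],
  [[0,2,112],[0,0,0],0],
  [[0,2,112],[0,0,0],-0.5],
  [[0,2,112],[0,0,0],-1],
  [[0,2,112],[0,0,0],-1],
  [[0,2,112],[0,0,0],-1],
], newtons=50)

```text
clock: 12.95
position: [0.5373, -0.2101, 0.2733]
tool_rot: [3.14, 0.0, 1.377]
force: [0.9, -0.0, 6.2]
grip_width: 0.0236
finger_force: 48.6
```

```bash
cat >> h.py <<'E'
def lev():
    s=observe();p,_,W=fitpress();c,sn=np.cos(p[2]),np.sin(p[2])
    P=s["position"];T=R.from_euler('xyz',s["tool_rot"])
    d=P-np.array([p[0],p[1],0]);L=np.array([c*d[0]+sn*d[1],-sn*d[0]+c*d[1],d[2]])*1000
    F=s["force"];f=[c*F[0]+sn*F[1],-sn*F[0]+c*F[1],F[2]]
    print("t",round(s["clock"],2),"tcp press",np.round(L,1),"F press",np.round(f,1),"w",round(s["grip_width"],4),"ff",round(s["finger_force"],1),"q",np.round(s["qpos"],2))
    M=T.inv()*R.from_euler('z',p[2])
    return L,M
def arc(L,M,a0,angs):
    "rows in tool mm for lever angles angs from a0"
    q=lambda t:np.array([-155*np.sin(t+np.radians(10)),0,155*np.cos(t+np.radians(10))])
    for t in angs:print(round(t,2),np.round(M.apply(q(t)-q(a0)),1).tolist())
E
python3 -c "
from h import *
L,M=lev();arc(L,M,0,np.arange(.1,1.96,.1))"
```

```text
t 12.95 tcp press [-26.9 -87.6 273.3] F press [0.9 0.2 6.2] w 0.0236 ff 48.6 q [-0.34  0.56  0.93  1.71 -0.5   1.12  0.55]
0.1 [0.1, -15.1, 3.4]
0.2 [0.1, -29.8, 8.3]
0.3 [0.2, -43.9, 14.7]
0.4 [0.3, -57.4, 22.4]
0.5 [0.3, -69.9, 31.5]
0.6 [0.4, -81.6, 41.7]
0.7 [0.4, -92.1, 53.1]
0.8 [0.5, -101.4, 65.4]
0.9 [0.5, -109.5, 78.7]
1.0 [0.6, -116.2, 92.6]
1.1 [0.6, -121.5, 107.2]
1.2 [0.6, -125.3, 122.2]
1.3 [0.6, -127.6, 137.5]
1.4 [0.6, -128.3, 153.0]
1.5 [0.6, -127.5, 168.5]
1.6 [0.6, -125.2, 183.8]
1.7 [0.6, -121.3, 198.8]
1.8 [0.6, -116.0, 213.4]
1.9 [0.5, -109.2, 227.3]
```

Call:
send_rows([
  [[0,-8,1.5],[0,0,0],-1],
  [[0,-15,3.4],[0,0,0],-1],
  [[0,-22.5,5.7],[0,0,0],-1],
  [[0,-30,8.3],[0,0,0],-1],
  [[0,-37,11.3],[0,0,0],-1],
  [[0,-44,14.7],[0,0,0],-1],
  [[0,-44,14.7],[0,0,0],-1],
])

```text
clock: 13.65
position: [0.493, -0.2015, 0.2579]
tool_rot: [-3.142, -0.0, 1.377]
force: [-1.3, -3.3, 6.4]
grip_width: 0.0234
finger_force: 49.5
```

```bash
python3 -c "
from h import *
lev()"
```

```text
t 13.65 tcp press [-72.  -87.9 257.9] F press [-0.6 -3.5  6.4] w 0.0234 ff 49.5 q [-0.39  0.51  0.95  1.84 -0.48  1.04  0.56]
```

Call:
send_rows([
  [[0,-13.5,7.7],[0,0,0],-1],
  [[0,-26,16.8],[0,0,0],-1],
  [[0,-37.7,27],[0,0,0],-1],
  [[0,-48.2,38.4],[0,0,0],-1],
  [[0,-57.5,50.7],[0,0,0],-1],
  [[0,-65.6,64],[0,0,0],-1],
  [[0,-72.3,77.9],[0,0,0],-1],
  [[0,-77.6,92.5],[0,0,0],-1],
  [[0,-81.4,107.5],[0,0,0],-1],
  [[0,-81.4,107.5],[0,0,0],-1],
])

```text
clock: 14.65
position: [0.4143, -0.1864, 0.1495]
tool_rot: [3.141, 0.001, 1.377]
force: [1.3, -4.2, 4.3]
grip_width: 0.0231
finger_force: 50.2
```

```bash
python3 -c "
from h import *
lev()"
```

```text
t 14.65 tcp press [-152.2  -88.5  149.5] F press [ 2.1 -3.8  4.3] w 0.0231 ff 50.2 q [-0.33  0.52  0.84  2.14 -0.6   0.72  0.72]
```

Call:
send_rows([
  [[0,-1.3,7.7],[0,0,0],-1],
  [[0,-2.3,15.3],[0,0,0],-1],
  [[0,-2.8,23],[0,0,0],-1],
  [[0,-3,30.8],[0,0,0],-1],
  [[0,-2.8,38.5],[0,0,0],-1],
  [[0,-2.2,46.3],[0,0,0],-1],
  [[0,-1.2,54],[0,0,0],-1],
  [[0,-1.2,54],[0,0,0],-1],
])

```text
clock: 15.45
position: [0.4136, -0.1862, 0.0957]
tool_rot: [3.14, 0.001, 1.377]
force: [2.2, -4.1, 6.0]
grip_width: 0.0234
finger_force: 50.6
```

```bash
python3 -c "
from h import *
lev()"
```

```text
t 15.45 tcp press [-153.   -88.5   95.7] F press [ 3.  -3.6  6. ] w 0.0234 ff 50.6 q [-0.23  0.61  0.71  2.18 -0.71  0.6   0.81]
```

Call:
send_rows([
  [[0,0.6,3.8],[0,0,0],-1],
  [[0,1.3,7.6],[0,0,0],-1],
  [[0,2.2,11.3],[0,0,0],-1],
  [[0,3.2,15.1],[0,0,0],-1],
  [[0,4.2,18.9],[0,0,0],-1],
  [[0,5.2,22.6],[0,0,0],-1],
  [[0,6.4,26.3],[0,0,0],-1],
  [[0,6.4,26.3],[0,0,0],-1],
  [[0,6.4,26.3],[0,0,0],-1],
])

```text
clock: 16.35
position: [0.4199, -0.1874, 0.07]
tool_rot: [3.14, 0.001, 1.377]
force: [2.8, -5.7, 8.8]
grip_width: 0.0234
finger_force: 50.8
```

```bash
python3 -c "
from h import *
lev()"
```

```text
t 16.35 tcp press [-146.5  -88.4   70. ] F press [ 3.9 -5.   8.8] w 0.0234 ff 50.8 q [-0.18  0.65  0.65  2.17 -0.77  0.55  0.85]
```

Call:
send_rows([
  [[0,0.4,1],[0,0,0],-1],
  [[0,0.8,2],[0,0,0],-1],
  [[0,1.2,3],[0,0,0],-1],
  [[0,1.6,4],[0,0,0],-1],
  [[0,1.6,4],[0,0,0],-1],
])

```text
clock: 16.85
position: [0.4214, -0.1877, 0.0661]
tool_rot: [3.14, 0.001, 1.377]
force: [1.7, -3.6, 11.5]
grip_width: 0.0232
finger_force: 51.0
```

Call:
send_rows([
  [[0,0.2,0.5],[0,0,0],-1],
  [[0,0.4,1],[0,0,0],-1],
  [[0,0.4,1],[0,0,0],-1],
])

```text
clock: 17.15
position: [0.4217, -0.1877, 0.0651]
tool_rot: [3.14, 0.001, 1.377]
force: [-0.1, -2.5, 12.6]
grip_width: 0.0231
finger_force: 51.2
```

Call:
send_rows([
  [[0,0.3,0.7],[0,0,0],-1],
  [[0,0.5,1.4],[0,0,0],-1],
  [[0,0.7,2],[0,0,0],-1],
  [[0,0.7,2],[0,0,0],-1],
])

```text
clock: 17.55
position: [0.4224, -0.1879, 0.0632]
tool_rot: [3.14, 0.0, 1.377]
force: [0.7, -3.3, 15.9]
grip_width: 0.0234
finger_force: 51.5
```

Run:
```python
from h import *
lev()
a=grab_frame("scene")[230:380,320:470];b=grab_frame("side")[180:290,220:350]
cv2.imwrite("pics/c6.png",np.hstack([cv2.resize(a,(400,400),interpolation=2),cv2.resize(b,(400,400),interpolation=2)]))
p,_,W=fitpress()
A=lambda q:np.round((np.array(q)-[320,230])*400/150)
B=lambda q:np.round((np.array(q)-[220,180])*[400/130,400/110])
for X in((-29,0,50),(-29,0,59),(-29,0,55),(-29,0,64),(-29,0,189),(-29,0,224)):print(X,A(proj("scene",W(p,X))),B(proj("side",W(p,X))))
```

```text
t 17.55 tcp press [-144.   -88.4   63.2] F press [ 1.3 -3.1 15.9] w 0.0234 ff 51.5 q [-0.17  0.67  0.63  2.17 -0.78  0.54  0.86]
(-29, 0, 50) [155. 223.] [214. 214.]
(-29, 0, 59) [156. 214.] [213. 207.]
(-29, 0, 55) [155. 218.] [213. 210.]
(-29, 0, 64) [156. 208.] [212. 202.]
(-29, 0, 189) [166.  71.] [199.  86.]
(-29, 0, 224) [169.  28.] [194.  48.]
```

View pics/c6.png

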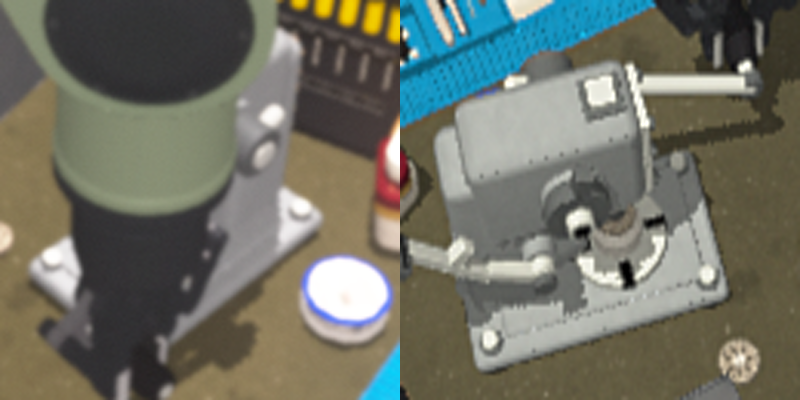

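The side crop shows the ram top just above the head at (600,92), about 189 mm as expected for home, the lever below level, and the catch back. Last, I'll check the hold is steady.

Call:
send_rows([
  [[0,0,0.3],[0,0,0],-1],
  [[0,0,0.3],[0,0,0],-1],
  [[0,0,0.3],[0,0,0],-1],
  [[0,0,0.3],[0,0,0],-1],
  [[0,0,0.3],[0,0,0],-1],
  [[0,0,0.3],[0,0,0],-1],
  [[0,0,0.3],[0,0,0],-1],
  [[0,0,0.3],[0,0,0],-1],
])

```text
clock: 18.45
position: [0.4225, -0.1879, 0.063]
tool_rot: [3.14, 0.0, 1.377]
force: [0.6, -3.3, 15.8]
grip_width: 0.0231
finger_force: 51.5
```

Run:
```python
from h import *
b=grab_frame("side")
for n,X in dict(glue=(.424,-.048,.094),oil=(.485,.086,.105)).items():
    u=proj("side",X).astype(int);print(n,u,b[u[1]-3:u[1]+4,u[0]-3:u[0]+4].reshape(-1,3).tolist()[16:33:2])
h=cv2.cvtColor(b[215:290,310:400],cv2.COLOR_BGR2HSV);m=(h[...,1]>150)&((h[...,0]<8)|(h[...,0]>172))&(h[...,2]>110)
ys,xs=np.nonzero(m);print("red px",list(zip(xs+310,ys+215))[:12], "expect tip",proj("side",(.424,-.048,.094)))
print(observe()["force"]); print(job_done())
```

```text
glue [357 232] [[62, 86, 85], [64, 83, 220], [62, 86, 123], [60, 85, 87], [61, 83, 165], [71, 86, 255], [65, 88, 96], [58, 85, 85], [73, 88, 255]]
oil [363 294] [[83, 107, 114], [65, 88, 95], [61, 86, 93], [114, 137, 148], [209, 242, 251], [64, 89, 97], [182, 208, 221], [243, 255, 255], [227, 253, 255]]
red px [(np.int64(358), np.int64(231)), (np.int64(359), np.int64(231)), (np.int64(357), np.int64(232)), (np.int64(358), np.int64(232)), (np.int64(359), np.int64(232)), (np.int64(360), np.int64(232)), (np.int64(357), np.int64(233)), (np.int64(358), np.int64(233)), (np.int64(359), np.int64(233)), (np.int64(357), np.int64(234)), (np.int64(358), np.int64(234)), (np.int64(359), np.int64(234))] expect tip [357.6612486  232.61752236]
[ 0.42152032 -2.79752013 14.80370808]
the job is handed in; nothing more can be done
None
```

Job handed in: the glue bottle stands upright about 15 cm away, the catch is fully back, and the lever is held down at about 15 N with the gear home, judged by lever angle (about 1.77 rad) and push force because the gear itself was too small to measure in the pictures.

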